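Lever up the engraving machine and pack its bare foot

TASK

The engraving machine leans forward because its front foot has lost its 10 mm pad. Set the heel of the pry bar in the groove of the saddle block with its toe under the machine's front edge, lever the front up until the bar's handle is down on the table and stays there, and slide the packing plate of the right thickness squarely under the bare foot. Then let the machine down on it so that it stands level, take the bar out and lay it flat on the table well clear of the machine and the block, without shoving the machine out of its place or disturbing the other things.

Things in the scene. Friction and masses are not known exactly. Their poses are not given: they have to be found in the camera images.
- machine: Loose grey engraving machine, about 3 kg: bed plate 200 (x) x 250 (y) x 16 mm, column and black head at the rear (+x) to 0.26 m high, low vice 30 mm behind the front edge. Origin under the bed's middle, level with the rear pads' undersides; x from front to rear, z up. Bed's underside at z = 51 mm, front edge at x = -100 mm. Rear studs with 10 mm pads at x = 70, y = +-95 mm.
- bare_foot (a point): Centre of the underside of the machine's front stud (24 mm diameter, bare, ends at x = -70, y = 55, z = 10 mm in the machine's frame). At the start it rests on the table, so the machine leans forward 0.072 rad; levered fully up, it hangs about 16 mm above the table.
- pry_edge (a point): Lower corner of the machine's front edge where the bar goes under it, 90 mm in y from the bare foot; at the start about 40 mm above the table, behind the saddle block's groove.
- saddle: Low dark steel saddle block, loose, 44 (x) x 60 (y) x 14 mm, standing ready half under the machine's front edge; origin under its centre, x about as the machine's. A groove 17 mm wide and 4 mm deep runs across its top along y: the fulcrum.
- saddle_groove (a point): Middle of the groove's floor, 10 mm above the table, 1 to 7 mm in front of the machine's front edge.
- bar: Gooseneck pry bar, dark flat steel 24 mm wide (y), 9 mm thick, 0.42 kg. Origin under the round heel. In its frame (x, z, mm): heel (0, 7), toe (21, 43), shank from (-30, 22) straight to (-152, 22), then bent down to the handle's end (-195, 5). Lies on heel and handle end, toe up, z upright; balance point about 65 mm behind the heel.
- bar_grip (a point): Middle of the shank, 90 mm behind the heel, on its centre line (22 mm above the table when the bar lies flat): grip it here across the 24 mm width. Pressing down takes roughly 4 to 12 N here.
- bar_heel (a point): Centre of the heel (radius 7 mm). With the heel in the groove, lever down until the handle's end touches the table (bar 0.05 rad past level, machine fully up). Only there does the load stand nearly over the heel, so that the bar stays down when let go; sooner it may swing back.
- bar_toe (a point): Centre of the rounded toe (radius 4 mm), 42 mm from the heel, 60 deg above the bar's +x. With the heel just above the groove it passes under the leaning edge only with the handle raised some 45 deg or more; it meets the bed's underside at about 30 deg and slides back about 20 mm along it during the stroke.
- packing_thick: Thick packing plate: bare light-grey metal strip 130 mm (x) x 44 mm (y) x 10 mm, 0.2 kg, with a dark hole near each end; lies flat, both ends alike. Origin under its centre. Just as thick as the lost pad.
- packing_thin: Thin packing plate: the same strip, but only 5 mm thick: too thin. Origin under its centre.
- loupe: Bystander: black eye loupe, a cone 36 mm wide and 34 mm high; origin under its centre.
- burin: Bystander: hand graver, 111 mm long with a brown wooden mushroom handle 24 mm wide; origin under its middle.
- eraser: Bystander: eraser in a card sleeve, 21x50x11 mm; origin under its centre.
- ink_bottle: Bystander: small glass ink bottle with a black cap, 35x35x50 mm; origin under its centre.
- nib_tin: Bystander: round green tin, 50 mm wide, 26 mm high, near the table's front edge; origin under its centre.
Not all that is in view belongs to the job. Leave any yellow look-alike of the packing_thick alone.

How it is judged:
By the outcome, as a careful person would: the job done as asked, in the order asked, and still so for the second after the job is handed in, with the robot touching nothing.
It also fails if it takes over 72 s, if anything falls off the work surface, if the arm or the gripper's body presses on something with over 40 N, if the wrist force passes 120 N, or if a joint passes its speed limit or range.

ROBOT

A 6-joint arm with a two-finger parallel gripper is mounted at the origin on a cart in front of the work surface, level with it; the furniture and walls round the work are solid. World frame = base frame: x ahead of the robot, y to its left, z up, the work surface at z = 0. Lengths are in m, angles in rad, forces in N, time in s.
With the tool pointing down it reaches from about 0.375 to 0.975 m from the base axis. Payload 3.8 kg.
Tool frame: the origin (TCP) lies midway between the tips of the shut fingers; the grasp point (between the pads) lies 19 mm behind it; z points along the fingers, y is the line along which they close (so a half turn about z gives the same grasp; the last joint's range is limited). The gripper opens to 88 mm and grips with 3 to 60 N. Pads are 18 mm wide; open, the fingers measure 123 mm over their backs; the gripper's body (75 mm by 187 mm) begins 45 mm behind the grasp point.
Start: joints at [-0.037, 0.264, 1.604, -0, 1.274, -0.037], TCP at [0.675, -0, 0.239] pointing down, gripper open.
Joint ranges: [-2.63, 2.63], [-0.94, 2.18], [0.31, 2.57], [-1.31, 4.45], [0, 2.66], [-2.55, 2.55]. Speed limits (rad/s): [2.57, 2.57, 3.14, 3.14, 3.14, 3.14].

INTERFACE

Orientations are given as a rotation vector (axis times angle).
In Python, from cell import manip, inverse_kinematics, cams, order gives the robot as it stands. Calls block until the motion is done:
- manip.move_pose(position, orientation): joint-space move of the TCP to a pose.
- manip.move_linear(position, rate=0.15, rot=None): straight line of the TCP; rot=None keeps the orientation; rate is the mean speed in m/s.
- manip.set_joints(angles): joint-space move.
- manip.set_gripper(opening, force=None): finger opening in m; force is the grip in N (None keeps the last); returns when the fingers have stopped.
- manip.dwell(seconds).
- inverse_kinematics(position, orientation): joint angles nearest the present ones, or None.
- manip.state(): the state.
- cams.capture(name): name is "scene" or "side" or "wrist"; returns a dict with "image" (480x640x3 uint8, blue, green, red), "z_map" (480x640 float32, m along the optical axis (not along the pixel's ray), 0 where there is no reading), "intrinsics" (3x3 intrinsics, pixels), "position" and "orientation" of the camera in the world; the wrist camera has in their place "T_tool_cam" (4x4, takes a point from camera to tool coordinates, whose origin is the TCP and whose axes are the flange's). Camera axes: x right, y down, z forward; pixel columns grow to the right and rows downward; lengths in m; the calibration is good to about 2 mm. A picture is of the moment at which its call begins: read the wrist's pose just before it.
A pose or a line that the arm cannot do raises manip.IKError and nothing moves.
- order.close_job(): hands the job in; it is judged then, once.
The state is a dict: "clock": time; "joint_pos": joint angles; "joint_velocities": joint speeds; "tau": joint torques, N m; "tool_pos": TCP position; "tcp_rot": TCP orientation; "contact_force": force on the tool from outside, world axes, zero at the start; "moment": the same for the moment, N m; "gripper_width": finger opening in m; "grasp_force": force on a finger pad.
Only numpy, scipy, OpenCV 4.12 (cv2) and the standard library are available. Lean on these libraries where they do the work, as an engineer would, in place of code of your own. Each camera call takes 0.05 s, during which the arm holds its last target. There are 200 camera calls.

## Working session

There is one attempt and no reset: what is moved stays moved. The work goes in short steps, each a Python script; the robot and the scene stay as the last script left them, time stands still between calls to the robot, and variables do not carry over. Pictures are saved under pics/ and viewed, at most 13 in all, crops included, and the job is handed in when it is done.

```bash
ls; mkdir -p pics; cat > h.py <<'E'
import numpy as np, cv2
from scipy.spatial.transform import Rotation as R
from cell import manip, inverse_kinematics, cams, order
def cap(name):
    s=manip.state(); c=cams.capture(name)
    if 'T_tool_cam' in c:
        T=np.eye(4); T[:3,:3]=R.from_rotvec(s['tcp_rot']).as_matrix(); T[:3,3]=s['tool_pos']; T=T@np.array(c['T_tool_cam'])
    else:
        T=np.eye(4); o=np.array(c['orientation']); T[:3,:3]=o if o.shape==(3,3) else R.from_rotvec(o).as_matrix(); T[:3,3]=c['position']
    return c['image'],c['z_map'],np.array(c['intrinsics']),T
def cloud(z,K,T):
    v,u=np.mgrid[:z.shape[0],:z.shape[1]]
    p=np.stack([(u-K[0,2])/K[0,0]*z,(v-K[1,2])/K[1,1]*z,z],-1)@T[:3,:3].T+T[:3,3]
    p[z==0]=np.nan; return p
E
python3 - <<'E'
from h import *
for n in ('scene','side','wrist'):
    im,z,K,T=cap(n); cv2.imwrite(f'pics/{n}0.png',im); np.savez(f'{n}0.npz',im=im,z=z,K=K,T=T); print(n,T.round(3).tolist(),K.tolist())
print(manip.state())
E
```

```text
pics
scene [[0.751, -0.395, 0.529, -0.162], [-0.66, -0.427, 0.618, -0.675], [-0.019, -0.813, -0.582, 0.845], [0.0, 0.0, 0.0, 1.0]] [[466.57562351939254, 0.0, 321.88863909310146], [0.0, 466.57562351939254, 237.60652216651636], [0.0, 0.0, 1.0]]
side [[0.902, -0.291, 0.32, 0.038], [-0.432, -0.576, 0.694, -0.899], [-0.017, -0.764, -0.645, 1.054], [0.0, 0.0, 0.0, 1.0]] [[449.37783174127304, 0.0, 321.86748192971766], [0.0, 449.37783174127304, 242.56097449910894], [0.0, 0.0, 1.0]]
wrist [[1.0, 0.001, -0.002, 0.675], [0.0, -0.948, -0.319, 0.082], [-0.002, 0.319, -0.948, 0.385], [0.0, 0.0, 0.0, 1.0]] [[350.91523859595515, 0.0, 323.0187974314668], [0.0, 350.91523859595515, 242.03154069303446], [0.0, 0.0, 1.0]]
{'clock': 0.15, 'joint_pos': array([-3.69136614e-02,  2.64570451e-01,  1.60503066e+00, -2.47981013e-05,
        1.27369734e+00, -3.68464067e-02]), 'joint_velocities': array([-8.78478891e-04, -2.42472438e-03, -5.42824309e-03,  3.15943034e-04,
       -6.23152860e-05, -6.20245719e-04]), 'tau': array([-3.11732474e-04, -5.02845919e+01, -3.57470334e+01,  7.29960459e-02,
        2.49771774e-02, -9.00718305e-05]), 'tool_pos': array([6.74463325e-01, 6.74972641e-07, 2.37696532e-01]), 'tcp_rot': array([-2.22063531e+00, -2.22050213e+00,  1.85007470e-03]), 'contact_force': array([-0.4684206 , -0.8138975 ,  0.35702921]), 'moment': array([ 0.00012041, -0.00165072, -0.01299007]), 'grasp_force': 0.0, 'gripper_width': 0.08799073254698919}
```

View pics/scene0.png

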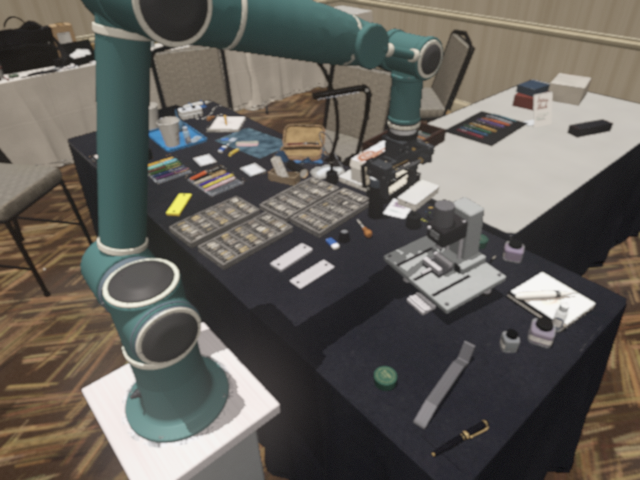

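View pics/side0.png

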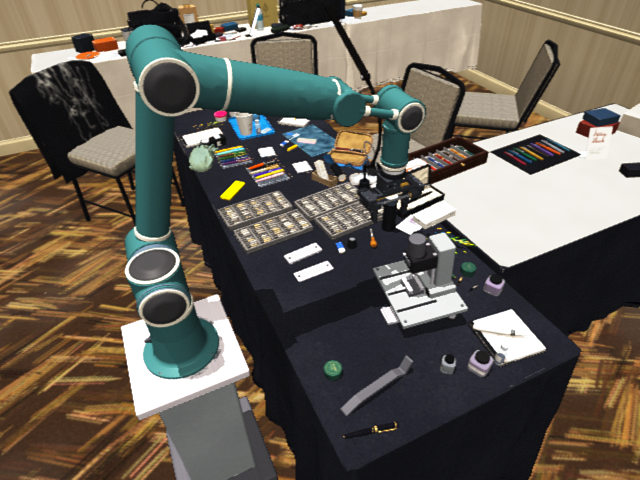

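```bash
python3 - <<'E'
from h import *
for n,pts in (('scene',dict(saddle=(421,303),barhandle=(424,412),bartoe=(467,350),p1=(292,256),p2=(312,274),tin=(385,377),fl=(388,258),fr=(440,307),br=(505,275),col=(470,205))),('side',dict(saddle=(390,316),barhandle=(347,408),bartoe=(405,362),p1=(302,253),p2=(313,271),tin=(333,369),fl=(376,268),fr=(403,326),br=(465,308)))):
    d=np.load(n+'0.npz'); P=cloud(d['z'],d['K'],d['T'])
    for k,(u,v) in pts.items(): print(n,k,P[v,u].round(3))
    # plates: light pixels
    for k in('p1','p2'):
        u,v=pts[k]; sub=P[v-25:v+25,u-35:u+35].reshape(-1,3); g=d['im'][v-25:v+25,u-35:u+35].min(-1).ravel()
        m=g>130; lab=None
        mm=np.zeros((480,640),np.uint8); mm[v-25:v+25,u-35:u+35]=m.reshape(50,70); _,L=cv2.connectedComponents(mm); q=P[(L==L[v,u])]; q=q[~np.isnan(q[:,0])]
        r=cv2.minAreaRect((q[:,:2]*1000).astype(np.float32)); print(n,k,r,'z',np.median(q[:,2]).round(4))
    t=P[(P[...,2]<0.03)&(abs(P[...,0]-.6)<.3)&(abs(P[...,1])<.4)]; print('table z',np.median(t[:,2]))
E
```

```text
scene saddle [ 0.594 -0.176  0.01 ]
scene barhandle [ 0.346 -0.382  0.016]
scene bartoe [ 0.528 -0.354  0.035]
scene p1 [0.474 0.205 0.008]
scene p2 [0.467 0.107 0.004]
scene tin [ 0.346 -0.277  0.025]
scene fl [ 0.624 -0.031  0.056]
scene fr [ 0.587 -0.235  0.043]
scene br [ 0.863 -0.254 -0.002]
scene col [ 0.759 -0.167  0.23 ]
scene p1 ((477.86163330078125, 214.85513305664062), (144.00177001953125, 61.19525146484375), 6.148997783660889) z 0.0082
scene p2 ((471.8404541015625, 113.76300048828125), (138.57611083984375, 53.60637664794922), 2.0169179439544678) z 0.0033
table z 0.0009213938415794098
side saddle [ 0.592 -0.176  0.008]
side barhandle [ 0.334 -0.385  0.012]
side bartoe [ 0.528 -0.347  0.035]
side p1 [0.47  0.206 0.008]
side p2 [0.467 0.109 0.005]
side tin [ 0.349 -0.277  0.027]
side fl [ 0.634 -0.018  0.056]
side fr [ 0.583 -0.252  0.049]
side br [ 0.767 -0.289  0.07 ]
side p1 ((475.6406555175781, 215.53802490234375), (139.0878448486328, 60.23752975463867), 5.761571884155273) z 0.0082
side p2 ((471.18548583984375, 116.77525329589844), (136.40345764160156, 56.56241989135742), 2.4812965393066406) z 0.0033
table z 0.0009307367579072245
```

View pics/wrist0.png

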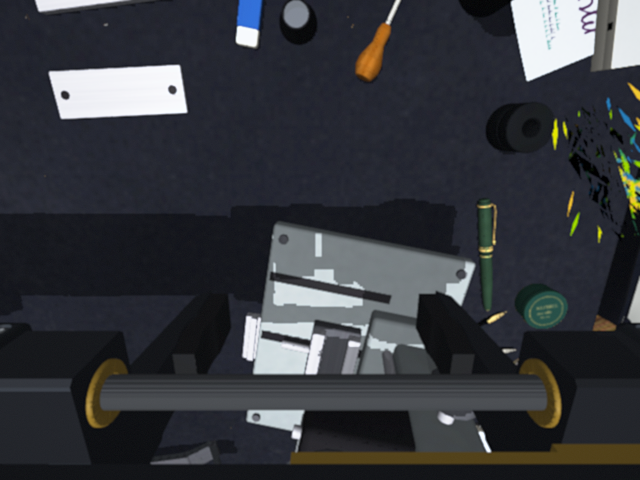

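The scene and side views show the machine (scene ≈ 445,260) with its front towards the robot. The saddle is at (421,303), the bar at (445,385), and the plates at (292,256) (about 10 mm thick) and (312,274) (thin). The wrist view shows the bed yawed about -0.2 rad and the front-left bed corner at (275,222). Next I'll take closer views.

```bash
python3 - <<'E'
from h import *
rv=manip.state()['tcp_rot']
for n,p in (('wp',(.46,.17,.25)),('wm',(.57,-.22,.30)),('wb',(.43,-.37,.25))):
    manip.move_pose(p,rv); manip.dwell(.3)
    im,z,K,T=cap('wrist'); np.savez(n+'.npz',im=im,z=z,K=K,T=T); cv2.imwrite(f'pics/{n}.png',im)
print(manip.state()['clock'])
a=cv2.imread('pics/wm.png')[:320]; b=cv2.imread('pics/wb.png')[:280]
cv2.imwrite('pics/wmb.png',np.vstack([a,b]))
E
```

```text
4.625
```

View pics/wmb.png

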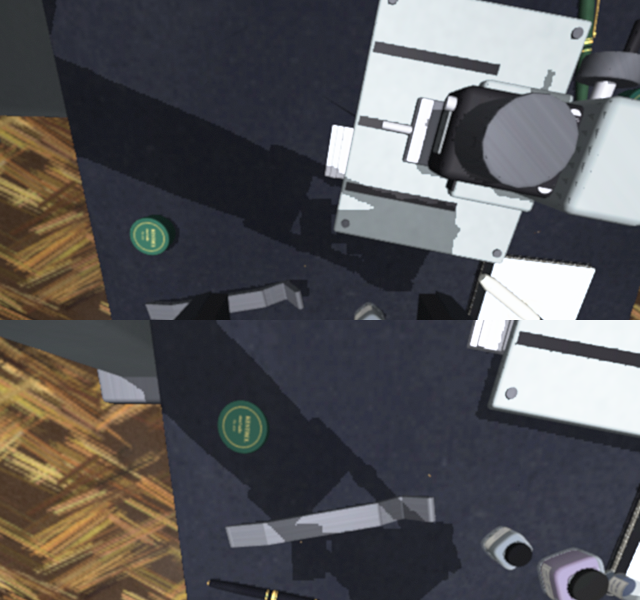

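```bash
cat > meas.py <<'E'
from h import *
def L(n):
    d=np.load(n+'.npz'); return d['im'],d['z'],cloud(d['z'],d['K'],d['T'])
def rect(q): return cv2.minAreaRect((q[:,:2]*1000).astype(np.float32))
if __name__=='__main__':
    # plates
    im,z,P=L('wp')
    m=(im.min(-1)>120)&(abs(P[...,2])<.02); n,lab,st,_=cv2.connectedComponentsWithStats(m.astype(np.uint8))
    for i in range(1,n):
        if st[i,4]>1500: q=P[lab==i]; print('plate',rect(q),np.median(q[:,2]).round(4),st[i].tolist())
    # machine front edge
    im,z,P=L('wm')
    Q=[]
    for r in range(8,228,4):
        row=P[r]; ok=np.where((row[:,2]>.035)&(row[:,2]<.075)&(np.arange(640)>310))[0]
        if len(ok): Q.append(row[ok[0]+1])
    Q=np.array(Q); vx,vy,x0,y0=cv2.fitLine((Q[:,:2]).astype(np.float32),cv2.DIST_HUBER,0,.001,.001).ravel()
    print('front edge dir yaw of x axis',np.arctan2(-vx*np.sign(vy),abs(vy)),'pt',x0,y0,'z',np.median(Q[:,2]),'first/last',Q[0].round(3),Q[-1].round(3))
    bed=P[(P[...,2]>.04)&(P[...,2]<.075)]; bed=bed[(bed[:,0]>.55)]
    print('bed rect',rect(bed))
    A=np.c_[bed[:,:2],np.ones(len(bed))]
    for _ in range(5):
        c=np.linalg.lstsq(A,bed[:,2],rcond=None)[0]; k=abs(A@c-bed[:,2])<.004; A,bed=A[k],bed[k]
    print('bed plane',c,len(bed))
    # saddle
    s=P[120:185,315:345].reshape(-1,3); g=im[120:185,315:345].min(-1).ravel()
    q=s[(s[:,2]>.006)&(s[:,2]<.025)]; print('saddle',rect(q),q[:,2].min(),np.median(q[:,2]),q[:,2].max())
    # bar
    im,z,P=L('wb')
    M=(P[...,2]>.008)&(P[...,0]>.3)&(P[...,0]<.57)&(P[...,1]<-.31)&(P[...,1]>-.43)
    n,lab,st,_=cv2.connectedComponentsWithStats(M.astype(np.uint8)); i=1+st[1:,4].argmax(); q=P[lab==i]
    print('bar',rect(q),st[i].tolist())
    a=np.radians(10); 
    c=q[:,:2].mean(0); w=np.linalg.svd(q[:,:2]-c,full_matrices=False)[2][0]; w*=np.sign(w[0]); print('pca',c,np.arctan2(w[1],w[0]))
    t=(q[:,:2]-c)@w; s=(q[:,:2]-c)@[-w[1],w[0]]
    for lo in np.arange(-.13,.14,.01):
        k=(t>lo)&(t<=lo+.01)
        if k.sum()>5: print(round(lo+.005,3),k.sum(),np.percentile(s[k],[3,97]).round(4),np.median(q[k,2]).round(4))
    print('ext',t.min(),t.max())
E
python3 meas.py
```

```text
plate ((472.919677734375, 209.33255004882812), (131.99365234375, 44.55419158935547), 6.49266242980957) 0.0111 [273, 137, 124, 55, 5001]
plate ((108.75706481933594, 78.1904296875), (161.85720825195312, 85.09014892578125), 89.9223403930664) 0.001 [0, 208, 86, 123, 6583]
plate ((469.48809814453125, 112.07443237304688), (130.8648223876953, 44.43782043457031), 2.527085781097412) 0.0061 [275, 229, 112, 39, 3727]
front edge dir yaw of x axis -0.17868157 pt 0.6054638 -0.13218956 z 0.056072014438777795 first/last [ 0.623 -0.031  0.057] [ 0.585 -0.246  0.056]
bed rect ((686.334716796875, -237.25119018554688), (426.8888244628906, 199.3434600830078), 79.71426391601562)
bed plane [ 0.07143418 -0.01218868  0.01176461] 33300
saddle ((584.4049682617188, -169.5803680419922), (22.18648910522461, 61.21354675292969), 0.1951918751001358) 0.008001173415982166 0.012148186436915787 0.017457748321292488
bar ((430.5089416503906, -359.3466796875), (167.814453125, 48.44915771484375), 0.06576339155435562) [0, 291, 640, 189, 73570]
pca [ 0.43035667 -0.34931993] 0.0034375859752592804
-0.085 78 [0.0122 0.0137] 0.3187
-0.075 893 [-0.0045  0.0138] 0.3232
-0.065 4957 [-0.0084  0.0135] 0.339
-0.055 14303 [-0.0278  0.0132] 0.3327
-0.045 6271 [-0.0271  0.0083] 0.3286
-0.035 2376 [0.0001 0.006 ] 0.3331
-0.025 2367 [-0.     0.006] 0.3332
-0.015 2367 [0.    0.006] 0.3331
-0.005 2706 [-0.0037  0.0059] 0.3334
0.005 2968 [-0.0038  0.0059] 0.3337
0.015 2939 [-0.0038  0.0058] 0.3338
0.025 2953 [-0.0039  0.0058] 0.3337
0.035 2953 [-0.0039  0.0058] 0.3337
0.045 5374 [-0.0277  0.0055] 0.3302
0.055 14264 [-0.0266  0.013 ] 0.3321
0.065 4934 [-0.0105  0.0133] 0.3388
0.075 809 [0.011  0.0133] 0.3234
0.085 58 [0.0118 0.0134] 0.3182
ext -0.0837367678183009 0.08407654674293874
```

```bash
cat > meas2.py <<'E'
from meas import *
im,z,P=L('wm')
Q=[]
for r in range(126,178):
    ok=np.where((P[r,300:350,2]>.007))[0]
    if len(ok): Q.append(P[r,300+ok[0]])
Q=np.array(Q); print('saddle front edge'); print(Q[::4].round(4).tolist())
k=Q[4:-6]; k=k[k[:,0]<.6]
vx,vy,x0,y0=cv2.fitLine(k[:,:2].astype(np.float32),cv2.DIST_HUBER,0,.001,.001).ravel(); print('saddle yaw',np.arctan2(-vx*np.sign(vy),abs(vy)),x0,y0)
# saddle profile along x in saddle frame
yw=-.178; ex=np.array([np.cos(yw),np.sin(yw)]); ey=np.array([-ex[1],ex[0]])
s=P[115:190,310:352].reshape(-1,3); s=s[(s[:,2]>.006)&(s[:,2]<.03)]; o=np.array([.60546,-.13219])
t=(s[:,:2]-o)@ex*1000; w=(s[:,:2]-o)@ey*1000
for lo in range(-34,6,2):
    m=(t>=lo)&(t<lo+2)
    if m.sum()>3: print(lo+1,m.sum(),w[m].min().round(1),w[m].max().round(1),'z',(np.percentile(s[m,2],[10,50,90])*1000).round(1))
big=cv2.resize(im[100:200,290:400],None,fx=5,fy=5,interpolation=cv2.INTER_CUBIC)
# bar
im,z,P=L('wb')
M=(P[...,2]>.006)&(P[...,2]<.06)&(P[...,0]>.3)&(P[...,0]<.57)&(P[...,1]<-.30)&(P[...,1]>-.43)
n,lab,st,_=cv2.connectedComponentsWithStats(M.astype(np.uint8))
i=lab[int(P.shape[0]*0+205),330] or 1+st[1:,4].argmax(); q=P[lab==i]; print(st[i].tolist())
c=q[:,:2].mean(0); w=np.linalg.svd(q[:,:2]-c,full_matrices=False)[2][0]; w*=np.sign(w[0]); print('bar pca',c,np.arctan2(w[1],w[0]))
t=(q[:,:2]-c)@w; s=(q[:,:2]-c)@[-w[1],w[0]]
for lo in np.arange(-.13,.14,.01):
    k=(t>lo)&(t<=lo+.01)
    if k.sum()>5: print(round(lo+.005,3),k.sum(),np.percentile(s[k],[3,97]).round(4),np.percentile(q[k,2],[5,50,95]).round(4))
print('ext',t.min(),t.max())
cv2.imwrite('pics/crop1.png',np.vstack([big,cv2.resize(im[150:270,210:450],(550,275))[:90]]))
E
python3 meas2.py
```

```text
saddle front edge
[[0.5815, -0.139, 0.0104], [0.5815, -0.1435, 0.0114], [0.5803, -0.148, 0.0111], [0.5792, -0.1525, 0.0122], [0.5792, -0.1571, 0.0127], [0.5781, -0.1617, 0.0118], [0.5769, -0.1664, 0.0114], [0.5769, -0.1711, 0.0116], [0.5757, -0.1758, 0.0121], [0.5758, -0.1807, 0.0105], [0.5746, -0.1855, 0.0106], [0.5734, -0.1903, 0.0108], [0.5734, -0.195, 0.0119]]
saddle yaw -0.1560037 0.57736844 -0.16638258
-23 12 -38.7 -10.9 z [ 9.6 10.4 11.5]
-21 78 -68.6 -10.5 z [ 9.8 11.  12.1]
-19 82 -68.5 -10.3 z [10.3 11.5 12.5]
-17 91 -69.7 -9.9 z [10.  11.3 13.8]
-15 89 -68.7 -10.6 z [12.8 15.1 16.4]
-13 86 -69.7 -10.4 z [14.1 15.3 16.3]
-11 88 -69.1 -9.9 z [14.3 15.3 16.3]
-9 78 -68.6 -9.7 z [11.2 14.9 16.1]
-7 79 -68.7 -10.4 z [10.1 11.2 12.2]
-5 85 -68.6 -10.0 z [10.2 11.1 12.2]
-3 86 -69.4 -9.6 z [10.2 11.2 12.5]
-1 84 -69.3 -10.5 z [10.3 11.3 12.5]
1 70 -68.6 -14.9 z [10.2 11.1 12. ]
[226, 174, 210, 54, 4905]
bar pca [ 0.44026341 -0.36619255] 0.1783492236494633
-0.115 161 [-0.012   0.0111] [0.009  0.0114 0.0133]
-0.105 176 [-0.0121  0.0112] [0.0122 0.015  0.017 ]
-0.095 179 [-0.0119  0
[... 398 characters left out ...]
 215 [-0.0123  0.0111] [0.0258 0.0276 0.0288]
-0.005 219 [-0.0121  0.0111] [0.0253 0.0275 0.0289]
0.005 219 [-0.0122  0.011 ] [0.0251 0.0276 0.0289]
0.015 219 [-0.0119  0.0111] [0.0257 0.0276 0.0288]
0.025 225 [-0.0123  0.011 ] [0.0258 0.0276 0.0289]
0.035 221 [-0.0122  0.011 ] [0.0256 0.0276 0.0289]
0.045 226 [-0.0121  0.011 ] [0.0239 0.0276 0.0289]
0.055 208 [-0.0123  0.011 ] [0.0209 0.0247 0.0279]
0.065 206 [-0.0124  0.011 ] [0.0156 0.02   0.0225]
0.075 218 [-0.0121  0.0113] [0.0091 0.0155 0.0173]
0.085 317 [-0.0121  0.011 ] [0.0164 0.0251 0.0333]
0.095 341 [-0.0121  0.0111] [0.0337 0.0422 0.0486]
0.105 92 [-0.0123  0.011 ] [0.0456 0.048  0.0494]
ext -0.1201764446770583 0.1044563863543604
```

The crop data shows the bar clearly: yaw 0.178, heel 79.5 mm ahead of its centroid, with a profile matching the spec. The saddle groove is centred near (0.5985, -0.171) and the front-edge yaw is about -0.178. Next I'll find the machine's corners and check IK for the whole plan.

```bash
cat > plan.py <<'E'
from h import *
def Rz(a): return R.from_euler('z',a).as_matrix()
def Ry(a): return R.from_euler('y',a).as_matrix()
PHI=np.radians(30); D=.015
def tool(phi):   # tool axes in object frame, camera on -x side
    z=np.array([np.sin(phi),0,-np.cos(phi)]); y=np.array([0,1.,0]); return np.c_[np.cross(y,z),y,z]
def barpose(H,yaw,th,phi=PHI,d=D,gx=-.090):   # H heel centre (world)
    B=Rz(yaw)@Ry(th); t=tool(phi)
    p=np.array([gx,0,.015])+d*t[:,2]
    return np.array(H)+B@p, R.from_matrix(B@t).as_rotvec()
def platepose(c,yaw,z=.0,phi=np.radians(22),gx=-.050):  # c plate centre xy, z = height of plate's underside
    p=np.array([c[0],c[1],z])+Rz(yaw)@np.array([gx,0,.001+.009*np.sin(phi)])
    return p,R.from_matrix(Rz(yaw)@tool(phi)).as_rotvec()
E2=lambda a:np.array([np.cos(a),np.sin(a)])
YB=.1783; w=E2(YB); HB=np.r_[np.array([.44026,-.36619])+.0795*w-.0005*np.array([-w[1],w[0]]),.007]
YM=-.176; ex=E2(YM); ey=np.array([-ex[1],ex[0]])
YS=-.168; G=np.array([.5985,-.1711])   # groove centre
PL=np.array([.4729,.2093]); YP=np.radians(6.49)
E
python3 - <<'E'
from plan import *
d=np.load('wrist0.npz'); P=cloud(d['z'],d['K'],d['T'])
o=np.array([.60546,-.13219])
def bed(P,rng):
    m=(P[...,2]>.045)&(P[...,2]<.072)&rng; q=P[m][:,:2]-o
    return q@ex,q@ey
v,u=np.mgrid[:480,:640]
t,wv=bed(P,(v<285)&(u>240)&(u<480)); print('wrist0 left side: w max by t',[(lo,np.percentile(wv[(t>lo)&(t<lo+.01)],99.5).round(4)) for lo in (.02,.05,.08,.11,.14,.17)], 't range',np.percentile(t,[.1,99.9]))
d=np.load('wm.npz'); P=cloud(d['z'],d['K'],d['T'])
t,wv=bed(P,(v<270)&(u>325)); print('wm right side',[(lo,np.percentile(wv[(t>lo)&(t<lo+.01)],.5).round(4)) for lo in (.02,.05,.08,.11)])
q0=manip.state()['joint_pos']
def chk(n,pr):
    q=inverse_kinematics(*pr); print(n,np.round(pr[0],3),None if q is None else np.round(q,2))
chk('grip',barpose(HB,YB,0))
H=np.r_[G,.017]
for th in (55,50,30,0,-3): chk(th,barpose(H,YS,np.radians(th)))
chk('pre',barpose(np.r_[G-.08*ex,.03],YS,np.radians(52)))
foot=o+.031*ex+.0505*ey; print('foot',foot)
chk('plate',platepose(PL,YP)); chk('plin',platepose(foot-.004*ex,YM)); chk('plpre',platepose(foot-.104*ex,YM))
E
```

```text
wrist0 left side: w max by t [(0.02, np.float64(0.1246)), (0.05, np.float64(0.1244)), (0.08, np.float64(0.1244)), (0.11, np.float64(0.1242)), (0.14, np.float64(0.1241)), (0.17, np.float64(0.124))] t range [-0.00073548  0.19712752]
wm right side [(0.02, np.float64(-0.1231)), (0.05, np.float64(-0.1238)), (0.08, np.float64(-0.1239)), (0.11, np.float64(-0.1241))]
grip [ 0.437 -0.367  0.009] None
55 [ 0.553 -0.163  0.086] [-0.3   0.5   1.65 -0.06  1.43 -1.68]
50 [ 0.548 -0.162  0.081] [-0.3   0.44  1.72 -0.05  1.33 -1.69]
30 [ 0.529 -0.159  0.06 ] [-0.34  0.21  2.03 -0.    0.9  -1.74]
0 [ 0.517 -0.157  0.019] [-0.42  0.05  2.43  0.71  0.19 -2.49]
-3 [ 0.517 -0.157  0.015] None
pre [ 0.471 -0.149  0.096] [-0.32  0.31  1.87 -0.06  1.34 -1.7 ]
foot [ 0.6448233 -0.087898 ]
plate [0.423 0.204 0.004] [ 0.5  -0.    2.47 -0.43  0.34 -0.8 ]
plin [ 0.592 -0.078  0.004] [-0.17  0.21  2.23 -0.    0.32 -1.56]
plpre [ 0.493 -0.061  0.004] [-0.17  0.03  2.44 -0.01  0.29 -1.56]
```

```bash
sed -i 's/^YM=.*/YM=-.178; ex=E2(YM); ey=np.array([-ex[1],ex[0]]); FE=np.array([.6055,-.1322]); FOOT=FE+.031*ex+.0553*ey/' plan.py; python3 - <<'E'
from plan import *
d=np.load('wm.npz'); P=cloud(d['z'],d['K'],d['T'])
for n in ('wm','scene0','side0'):
    d=np.load(n+'.npz'); P=cloud(d['z'],d['K'],d['T']); q=P.reshape(-1,3); q=q[~np.isnan(q[:,0])]
    t=(q[:,:2]-FE)@ex; wv=(q[:,:2]-FE)@ey
    for a,b in ((.075,.1),(.1,.13),(.13,.16),(.16,.19),(.19,.22),(.22,.27)):
        m=(q[:,2]>a)&(q[:,2]<b)&(t>-.02)&(t<.19)&(abs(wv)<.12)
        if m.sum()>10: print(n,a,b,m.sum(),'t',np.percentile(t[m],[1,50,99]).round(3),'w',np.percentile(wv[m],[1,99]).round(3))
H=np.r_[G,.017]
for phi in (5,10,14,18,22,26):
  f=np.radians(phi)
  print(phi,[None if q is None else np.round(q,2).tolist() for q in [inverse_kinematics(*pr) for pr in (barpose(HB,YB,0,f),barpose(H,YS,-.05,f),barpose(H,YS,.87,f),barpose(np.r_[G-.08*ex,.03],YS,.87,f))]])
E
```

```text
wm 0.075 0.1 3405 t [0.055 0.115 0.189] w [-0.058  0.056]
wm 0.13 0.16 12 t [0.053 0.054 0.137] w [-0.037  0.025]
wm 0.16 0.19 1996 t [0.05  0.138 0.171] w [-0.036  0.077]
wm 0.19 0.22 6093 t [0.047 0.113 0.161] w [-0.034  0.08 ]
wm 0.22 0.27 16420 t [0.049 0.088 0.166] w [-0.035  0.032]
scene0 0.075 0.1 880 t [0.053 0.119 0.187] w [-0.06   0.047]
scene0 0.1 0.13 250 t [0.076 0.136 0.181] w [-0.039  0.016]
scene0 0.13 0.16 255 t [0.052 0.133 0.18 ] w [-0.04   0.021]
scene0 0.16 0.19 503 t [0.048 0.086 0.175] w [-0.039  0.022]
scene0 0.19 0.22 683 t [0.046 0.1   0.174] w [-0.039  0.024]
scene0 0.22 0.27 841 t [0.046 0.085 0.173] w [-0.038  0.034]
side0 0.075 0.1 675 t [0.052 0.119 0.187] w [-0.059  0.032]
side0 0.1 0.13 173 t [0.077 0.141 0.18 ] w [-0.038  0.018]
side0 0.13 0.16 176 t [0.052 0.141 0.179] w [-0.038  0.013]
side0 0.16 0.19 388 t [0.048 0.106 0.176] w [-0.038  0.075]
side0 0.19 0.22 552 t [0.047 0.109 0.173] w [-0.038  0.062]
side0 0.22 0.27 682 t [0.047 0.125 0.172] w [-0.037  0.034]
5 [None, [-0.36, 0.18, 2.18, 0.04, 0.64, -1.8], [-0.28, 0.71, 1.45, -0.08, 1.76, -1.67], [-0.3, 0.57, 1.66, -0.09, 1.7, -1.67]]
10 [None, [-0.37, 0.14, 2.24, 0.09, 0.54, -1.85], [-0.29, 0.65, 1.5, -0.08, 1.68, -1.67], [-0.3, 0.51, 1.7, -0.08, 1.62, -1.68]]
14 [None, [-0.38, 0.12, 2.29, 0.14, 0.45, -1.9], [-0.29, 0.61, 1.54, -0.07, 1.61, -1.67], [-0.3, 0.47, 1.74, -0.08, 1.56, -1.68]]
18 [None, [-0.39, 0.1, 2.34, 0.23, 0.36, -1.99], [-0.29, 0.57, 1.59, -0.07, 1.54, -1.68], [-0.31, 0.42, 1.78, -0.07, 1.49, -1.68]]
22 [None, [-0.4, 0.08, 2.38, 0.37, 0.28, -2.14], [-0.3, 0.52, 1.63, -0.06, 1.47, -1.68], [-0.31, 0.38, 1.82, -0.07, 1.43, -1.69]]
26 [None, [-0.42, 0.07, 2.42, 0.64, 0.2, -2.42], [-0.3, 0.48, 1.68, -0.05, 1.4, -1.68], [-0.32, 0.33, 1.86, -0.06, 1.36, -1.69]]
```

```bash
cat >> plan.py <<'E'
def flip(pr): return pr[0],(R.from_rotvec(pr[1])*R.from_euler('z',np.pi)).as_rotvec()
E
python3 - <<'E'
from plan import *
s=lambda q: '----' if q is None else np.round(q,2).tolist()
ik=lambda pr: inverse_kinematics(*pr)
print('pick at HB: nonflip/flip')
for phi in (-20,-10,0,10,20,30,36,40):
  f=np.radians(phi); print(phi,[(s(ik(barpose(HB,YB,0,f,gx=g))),s(ik(flip(barpose(HB,YB,0,f,gx=g))))) for g in (-.09,)])
print('lever end, nonflip, gx -.14,-.12')
for phi in (0,10,20,25):
  f=np.radians(phi); print(phi,[s(ik(barpose(np.r_[G,.017],YS,-.05,f,gx=g))) for g in (-.14,-.12)])
print('regrip flat nonflip: max phi')
for yaw in (-.4,-.17,0,.17):
  for hx in (.5,.55,.6,.65):
    for hy in (-.4,-.3,-.2,-.1,0,.1):
      best=[]
      for g in (-.09,-.12,-.14):
        b=None
        for phi in (0,10,20,25,30,35,40):
          if ik(barpose((hx,hy,.007),yaw,0,np.radians(phi),gx=g)) is not None: b=phi
        best.append(b)
      if (best[0] or 0)>=20: print(yaw,hx,hy,best)
E
```

```text
pick at HB: nonflip/flip
-20 [([-0.61, 0.46, 1.86, -0.28, 1.1, -2.2], [-0.61, 0.46, 1.86, -0.28, 1.1, 0.94])]
-10 [([-0.68, 0.38, 1.94, -0.16, 0.95, -2.32], [-0.68, 0.38, 1.94, -0.16, 0.95, 0.82])]
0 [([-0.75, 0.31, 2.02, -0.0, 0.81, -2.5], [-0.75, 0.31, 2.02, -0.0, 0.81, 0.64])]
10 [('----', [-0.84, 0.27, 2.1, 0.23, 0.7, 0.38])]
20 [('----', [-0.93, 0.24, 2.16, 0.53, 0.64, 0.05])]
30 [('----', [-1.03, 0.25, 2.22, 0.86, 0.66, -0.33])]
36 [('----', [-1.08, 0.27, 2.24, 1.04, 0.71, -0.54])]
40 [([-1.12, 0.29, 2.26, 1.14, 0.75, 2.48], [-1.12, 0.29, 2.26, 1.14, 0.75, -0.66])]
lever end, nonflip, gx -.14,-.12
0 [[-0.37, 0.15, 2.23, 0.02, 0.72, -1.78], [-0.36, 0.18, 2.19, 0.01, 0.73, -1.77]]
10 [[-0.4, 0.06, 2.34, 0.1, 0.52, -1.88], [-0.39, 0.1, 2.3, 0.1, 0.52, -1.87]]
20 [[-0.43, 0.0, 2.46, 0.33, 0.32, -2.13], [-0.42, 0.04, 2.42, 0.31, 0.32, -2.1]]
25 [[-0.45, -0.02, 2.51, 0.63, 0.22, -2.44], [-0.43, 0.02, 2.47, 0.6, 0.22, -2.4]]
regrip flat nonflip: max phi
-0.4 0.5 -0.4 [40, 40, 40]
-0.4 0.5 -0.3 [25, 25, 25]
-0.4 0.5 -0.2 [25, 20, 10]
-0.4 0.5 -0.1 [20, 10, 10]
-0.4 0.5 0 [25, 20, 10]
-
[... 1351 characters left out ...]
25, 20, 20]
0 0.55 0.1 [30, 25, 20]
0 0.6 -0.2 [40, 40, 40]
0 0.6 -0.1 [40, 25, 25]
0 0.6 0 [35, 30, 25]
0 0.6 0.1 [40, 30, 30]
0 0.65 -0.2 [40, 40, 40]
0 0.65 -0.1 [40, 40, 40]
0 0.65 0 [40, 40, 35]
0 0.65 0.1 [40, 40, 40]
0.17 0.5 -0.4 [40, 40, 40]
0.17 0.5 -0.3 [40, 40, 40]
0.17 0.5 -0.2 [40, 40, 0]
0.17 0.5 0 [20, 10, 10]
0.17 0.5 0.1 [20, 10, 10]
0.17 0.55 -0.4 [40, 40, 40]
0.17 0.55 -0.3 [40, 40, 40]
0.17 0.55 -0.2 [40, 40, 40]
0.17 0.55 0 [25, 20, 20]
0.17 0.55 0.1 [30, 25, 20]
0.17 0.6 -0.3 [40, 40, 40]
0.17 0.6 -0.2 [40, 40, 40]
0.17 0.6 -0.1 [40, 40, 10]
0.17 0.6 0 [40, 25, 25]
0.17 0.6 0.1 [40, 30, 30]
0.17 0.65 -0.1 [40, 40, 40]
0.17 0.65 0 [40, 40, 40]
0.17 0.65 0.1 [40, 40, 40]
```

```bash
cat >> plan.py <<'E'
HL=np.array([.53,-.05,.007]); YL=-.17; P2=np.radians(20); G2=-.13
def back(pr,s): return pr[0]-s*R.from_rotvec(pr[1]).as_matrix()[:,2]
def lin(pr,rate=.15): manip.move_linear(pr[0],rate=rate,rot=pr[1])
def up(pr,dz): return pr[0]+[0,0,dz],pr[1]
def st(n):
    s=manip.state(); print(n,'t',round(s['clock'],2),'p',s['tool_pos'].round(4),'F',s['contact_force'].round(1),'M',s['moment'].round(2),'w',round(s['gripper_width'],4),'g',round(s['grasp_force'],1)); return s
E
python3 - <<'E'
from plan import *
s=lambda q: '----' if q is None else np.round(q,2).tolist()
for n,pr in dict(pick=barpose(HB,YB,0,np.radians(-5)),lay=barpose(HL,YL,0,np.radians(-5)),re=barpose(HL,YL,0,P2,gx=G2),lift=barpose(HL+[0,0,.12],YL,0,P2,gx=G2),pre=barpose(np.r_[G-.08*ex,.024],YS,.82,P2,gx=G2),ins=barpose(np.r_[G,.024],YS,.82,P2,gx=G2),mid=barpose(np.r_[G,.017],YS,.4,P2,gx=G2),end=barpose(np.r_[G,.017],YS,-.05,P2,gx=G2),end2=barpose(np.r_[G,.015],YS,-.06,P2,gx=G2)).items(): print(n,s(inverse_kinematics(*pr)))
manip.set_gripper(.06)
pk=barpose(HB,YB,0,np.radians(-5)); ly=barpose(HL,YL,0,np.radians(-5))
manip.move_pose(*up(pk,.08)); lin(pk,.1); manip.set_gripper(.0,60); st('grip')
lin(up(pk,.10)); st('lift'); 
im,z,K,T=cap('side'); cv2.imwrite('pics/lift.png',im)
lin(up(ly,.10)); lin(up(ly,.001),.1); st('down'); manip.set_gripper(.06); st('rel'); manip.move_linear(back(ly,.07),.15)
E
```

```text
pick [-0.71, 0.34, 1.98, -0.09, 0.87, -2.4]
lay [-0.14, 0.16, 2.22, 0.0, 0.85, -1.54]
re ----
lift [-0.12, -0.41, 2.48, -0.03, 0.72, -1.5]
pre [-0.32, 0.29, 1.88, -0.07, 1.43, -1.7]
ins [-0.3, 0.42, 1.7, -0.06, 1.48, -1.69]
mid [-0.35, 0.16, 2.08, -0.01, 0.95, -1.74]
end [-0.42, 0.02, 2.44, 0.32, 0.32, -2.11]
end2 [-0.43, 0.02, 2.44, 0.36, 0.3, -2.15]
grip t 8.28 p [ 0.4287 -0.3686  0.0073] F [-0.8  2.2  3.8] M [ 0.35 -0.    0.04] w 0.0232 g 60.0
lift t 9.1 p [ 0.4279 -0.3681  0.1058] F [-0.4  0.3 -3.8] M [ 0.1  -0.08  0.06] w 0.023 g 60.0
down t 12.68 p [ 0.4408 -0.0347  0.0085] F [-0.2 -0.7 -4.5] M [ 0.06 -0.13 -0.03] w 0.0231 g 60.0
rel t 13.37 p [ 0.44   -0.0346  0.0081] F [-0.9  0.6  0.1] M [ 0.1  -0.12 -0.04] w 0.0599 g 0.0
```

```bash
python3 - <<'E'
from plan import *
ik=lambda pr: inverse_kinematics(*pr)
th=.82
for gx in (-.09,-.1,-.11,-.12,-.13):
  for phi in (10,15,20,24,28,32):
    f=np.radians(phi); a=th-f
    x=gx*np.cos(th)+.015*np.sin(th); z=-gx*np.sin(th)+.015*np.cos(th)+.024
    cx=x+.049*np.sin(a)+.0375*np.cos(a); cz=z+.049*np.cos(a)-.0375*np.sin(a)
    m=.047-(cx+(.265-cz)*np.tan(a))
    print(gx,phi,'margin',round(m*1000),[ik(p) is not None for p in (barpose(HL,YL,0,f,gx=gx),barpose(HL+[0,0,.12],YL,0,f,gx=gx),barpose(np.r_[G,.017],YS,-.05,f,gx=gx))])
im,z,K,T=cap('side'); cv2.imwrite('pics/laid.png',im[200:420,230:550])
E
```

```text
-0.09 10 margin -74 [True, True, True]
-0.09 15 margin -50 [True, True, True]
-0.09 20 margin -29 [True, True, True]
-0.09 24 margin -13 [True, True, True]
-0.09 28 margin 1 [False, True, False]
-0.09 32 margin 14 [False, True, False]
-0.1 10 margin -61 [True, True, True]
-0.1 15 margin -38 [True, True, True]
-0.1 20 margin -18 [True, True, True]
-0.1 24 margin -3 [True, True, True]
-0.1 28 margin 10 [False, True, False]
-0.1 32 margin 23 [False, True, False]
-0.11 10 margin -49 [True, True, True]
-0.11 15 margin -27 [True, True, True]
-0.11 20 margin -8 [True, True, True]
-0.11 24 margin 7 [False, True, True]
-0.11 28 margin 20 [False, True, False]
-0.11 32 margin 32 [False, False, False]
-0.12 10 margin -37 [True, True, True]
-0.12 15 margin -16 [True, True, True]
-0.12 20 margin 3 [True, True, True]
-0.12 24 margin 17 [False, True, True]
-0.12 28 margin 29 [False, True, False]
-0.12 32 margin 41 [False, False, False]
-0.13 10 margin -24 [True, True, True]
-0.13 15 margin -4 [True, True, True]
-0.13 20 margin 14 [False, True, True]
-0.13 24 margin 26 [False, True, True]
-0.13 28 margin 38 [False, True, False]
-0.13 32 margin 50 [False, False, False]
```

View pics/laid.png

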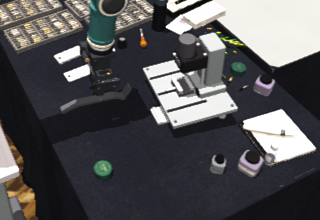

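The crop shows the bar laid in front of the machine, with the gripper above it at about (105,75). The toe end is at about (128,90), clear of the machine and plates. Next I'll regrip with a tilt and bring the bar to the entry pose.

```bash
sed -i 's/G2=-.13/G2=-.12/' plan.py; python3 - <<'E'
from plan import *
re=barpose(HL,YL,0,P2,gx=G2)
manip.move_pose(back(re,.05),re[1]); lin(re,.12); st('re'); manip.set_gripper(0,60); st('grip')
lin(barpose(HL+[-.0,0,.06],YL,.2,P2,gx=G2),.2); st('lift')
pre=barpose(np.r_[G-.07*ex,.05],YS,.87,P2,gx=G2)
lin(pre,.2); manip.dwell(.2); st('pre'); print(pre[0])
im,z,K,T=cap('side'); im2,z2,K2,T2=cap('scene'); 
for n,a in (('side1',(im,z,K,T)),('scene1',(im2,z2,K2,T2))): np.savez(n+'.npz',im=a[0],z=a[1],K=a[2],T=a[3])
def proj(p,K,T): c=T[:3,:3].T@(np.array(p)-T[:3,3]); return (K@c)[:2]/c[2]
H=np.r_[G-.07*ex,.05]; B=Rz(YS)@Ry(.87)
for n,I,k,t in (('s',im,K,T),('c',im2,K2,T2)):
    c=proj(H,k,t).astype(int); crop=I[c[1]-60:c[1]+60,c[0]-80:c[0]+80].copy()
    big=cv2.resize(crop,None,fx=5,fy=5,interpolation=cv2.INTER_CUBIC)
    for p in ((0,0,0),(.021,0,.036),(-.12,0,.015),(-.152,0,.015),(-.195,0,-.002)):
        q=(proj(H+B@np.array(p),k,t)-c+[80,60])*5; cv2.circle(big,tuple(int(v) for v in q),5,(0,0,255),1)
    for p in (np.r_[G,.01],np.r_[G+.03*ey,.01],np.r_[G-.03*ey,.01]):
        q=(proj(p,k,t)-c+[80,60])*5; cv2.circle(big,tuple(int(v) for v in q),4,(0,255,0),1)
    cv2.imwrite(f'pics/pre_{n}.png',big)
E
```

```text
re t 15.12 p [ 0.4159 -0.0306  0.0067] F [0.  0.2 0.6] M [ 0.07  0.12 -0.06] w 0.0599 g 0.0
grip t 15.78 p [ 0.4171 -0.0306  0.0083] F [-2.7  0.2  5.1] M [0.13 0.13 0.05] w 0.023 g 60.0
lift t 16.34 p [ 0.4178 -0.0308  0.0893] F [-0.   1.  -4.2] M [ 0.14  0.3  -0.02] w 0.0229 g 60.0
pre t 17.36 p [ 0.456  -0.1453  0.1385] F [-0.3 -0.8 -4.3] M [ 0.03 -0.46  0.01] w 0.0234 g 60.0
[ 0.4572595  -0.14643583  0.13838155]
```

View pics/pre_s.png

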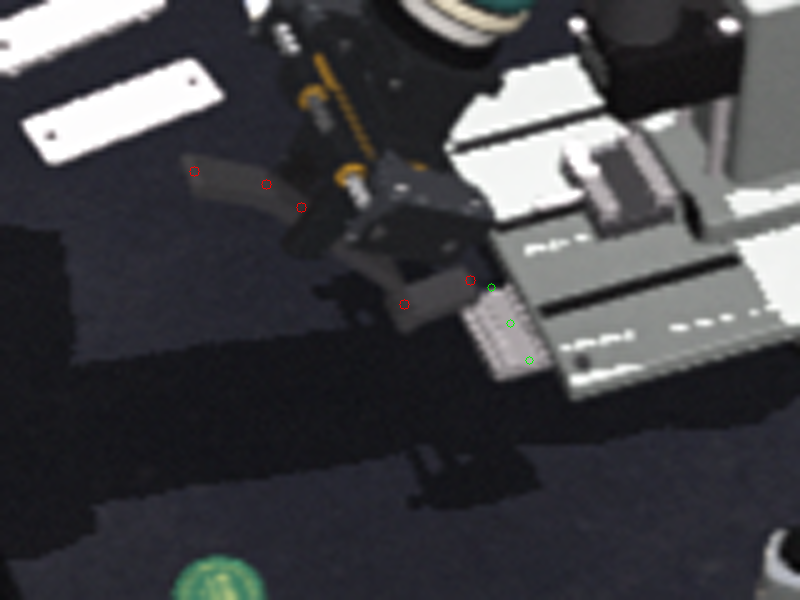

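```bash
cat >> plan.py <<'E'
OFF=np.zeros(3)
def goto(pr,rate=.1,fix=True):
    """linear move, then correct the settled position error once"""
    manip.move_linear(pr[0]+OFF,rate=rate,rot=pr[1])
    if fix:
        manip.dwell(.15); OFF[:]=np.clip(OFF+pr[0]-manip.state()['tool_pos'],-.004,.004); manip.move_linear(pr[0]+OFF,rate=.03,rot=pr[1])
def bp(t,z,th,g=None): return barpose(np.r_[(G if g is None else g)+t*ex,z],YS,th,P2,gx=G2)
E
python3 - <<'E'
from plan import *
goto(bp(-.065,.0245,.87)); st('low')
for t,th in ((-.045,.87),(-.025,.86),(-.012,.80)):
    goto(bp(t,.0242,th),.1,False); s=st(t)
    if abs(s['contact_force'][0])>6 : print('CONTACT'); break
else:
    goto(bp(0,.0242,.76),.05); s=st('over'); print(bp(0,.0242,.76)[0],OFF)
im,z,K,T=cap('side'); I2,z2,K2,T2=cap('scene')
def proj(p,K,T): c=T[:3,:3].T@(np.array(p)-T[:3,3]); return (K@c)[:2]/c[2]
out=[]
for I,k,t in ((im,K,T),(I2,K2,T2)):
    c=proj(np.r_[G,.02],k,t).astype(int); out.append(cv2.resize(I[c[1]-37:c[1]+38,c[0]-50:c[0]+50],None,fx=4,fy=4,interpolation=cv2.INTER_CUBIC))
cv2.imwrite('pics/over.png',np.hstack(out))
E
```

```text
low t 18.27 p [ 0.4622 -0.1473  0.1132] F [ 0.   0.5 -3.2] M [ 0.05 -0.46  0.05] w 0.0228 g 60.0
-0.045 t 18.62 p [ 0.482  -0.1508  0.1127] F [-0.7 -0.5 -5.2] M [-0.02 -0.48  0.03] w 0.0231 g 60.0
-0.025 t 18.96 p [ 0.5004 -0.1542  0.1119] F [-0.3  0.3 -4.7] M [ 0.02 -0.4  -0.03] w 0.0231 g 60.0
-0.012 t 19.21 p [ 0.5072 -0.1554  0.1076] F [-0.6 -0.1 -4.1] M [ 0.02 -0.41  0.03] w 0.0232 g 60.0
over t 19.94 p [ 0.5173 -0.1574  0.104 ] F [-0.  -0.3 -3.5] M [ 0.06 -0.35 -0.01] w 0.0233 g 60.0
[ 0.51702497 -0.15728195  0.10399189] [ 2.47041106e-04 -7.60623156e-05  2.47906694e-05]
```

View pics/over.png

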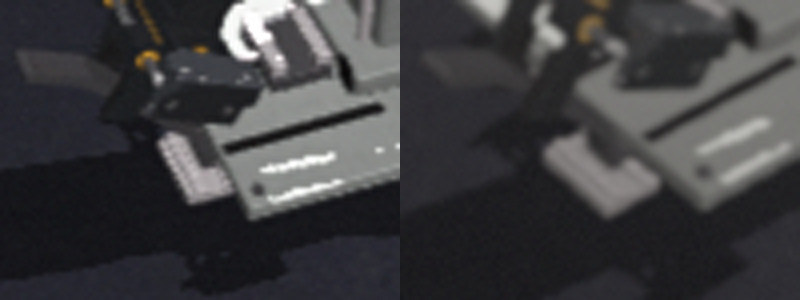

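The heel is over the saddle and the toe is under the edge with no contact force. Next I'll lower it, feeling for the groove.

```bash
python3 - <<'E'
from plan import *
th=.74
for z in (.0225,.021,.020,.019,.018,.017,.0163):
    goto(bp(0,z,th),.04,False); manip.dwell(.08); s=st(z); e=bp(0,z,th)[0]-s['tool_pos']; print(e.round(4))
    if s['contact_force'][2]>4: break
E
```

```text
0.0225 t 20.38 p [ 0.5154 -0.157   0.1007] F [-0.2 -0.1 -3.6] M [ 0.05 -0.38  0.01] w 0.0232 g 60.0
[ 0.0001 -0.     -0.0001]
0.021 t 20.71 p [ 0.5155 -0.157   0.0991] F [-0.7 -0.1 -3.9] M [ 0.03 -0.36 -0.02] w 0.0232 g 60.0
[-0.      0.      0.0001]
0.02 t 21.04 p [ 0.5154 -0.157   0.0981] F [-0.4  0.1 -4.2] M [-0.01 -0.39 -0.03] w 0.0232 g 60.0
[ 0. -0.  0.]
0.019 t 21.38 p [ 0.5154 -0.157   0.0971] F [-1.4  0.1 -4.3] M [ 0.03 -0.35 -0.01] w 0.0233 g 60.0
[ 0. -0.  0.]
0.018 t 21.71 p [ 0.5154 -0.157   0.0963] F [-1.6  0.3 -2.4] M [ 0.09 -0.06  0.02] w 0.0231 g 60.0
[ 0.0001 -0.     -0.0002]
0.017 t 22.04 p [ 0.5148 -0.1569  0.0957] F [-5.7  1.   3.8] M [0.24 0.77 0.02] w 0.0231 g 60.0
[ 0.0007 -0.0001 -0.0006]
0.0163 t 22.38 p [ 0.5144 -0.1569  0.0954] F [-6.9  0.8  6.1] M [ 0.26  1.02 -0.08] w 0.0229 g 60.0
[ 0.001  -0.0001 -0.001 ]
```

```bash
python3 - <<'E'
from plan import *
t=-.0012; z=.0178
for th in (.64,.54,.45,.36,.27,.18,.09,.02,-.04,-.055):
    goto(bp(t,z,th),.1,False); s=st(th); e=bp(t,z,th)[0]-s['tool_pos']; print('   err',e.round(4))
    F=np.linalg.norm(s['contact_force'])
    if F>35: print('STOP'); break
manip.dwell(.1); s=st('end')
im,zz,K,T=cap('side'); I2,z2,K2,T2=cap('scene')
cv2.imwrite('pics/lever.png',np.hstack([cv2.resize(im[240:350,320:480],None,fx=2.5,fy=2.5),cv2.resize(I2[200:310,350:510],None,fx=2.5,fy=2.5)]))
np.savez('side2.npz',im=im,z=zz,K=K,T=T)
E
```

```text
0.64 t 22.64 p [ 0.506  -0.1553  0.0872] F [-2.2  0.9 -0.1] M [0.25 0.21 0.03] w 0.0231 g 60.0
   err [ 0.0011 -0.0003 -0.0001]
0.54 t 22.91 p [ 0.5003 -0.1543  0.0778] F [-2.8  0.1 -1.2] M [0.21 0.08 0.05] w 0.0228 g 60.0
   err [ 0.0004 -0.0001 -0.0002]
0.45 t 23.16 p [ 0.4972 -0.1541  0.0692] F [ 0.7 -0.2 -3.3] M [ 0.04 -0.27 -0.02] w 0.0232 g 60.0
   err [-0.0015  0.0004 -0.0006]
0.36 t 23.41 p [ 0.4914 -0.1529  0.0594] F [-1.  -0.5 -0.4] M [ 0.2   0.28 -0.02] w 0.0232 g 60.0
   err [ 0.0003 -0.     -0.0003]
0.27 t 23.66 p [ 0.4877 -0.1522  0.0495] F [-3.5  1.3 -0.7] M [0.26 0.58 0.07] w 0.0226 g 60.0
   err [ 0.0007 -0.0002 -0.0002]
0.18 t 23.91 p [ 0.4863 -0.1521  0.0396] F [-2.2  0.9 -2.1] M [ 0.15  0.31 -0.04] w 0.0229 g 60.0
   err [-0.0002  0.0001 -0.0003]
0.09 t 24.16 p [ 0.4847 -0.1517  0.0291] F [-1.1  0.6 -2.2] M [ 0.18  0.4  -0.07] w 0.0231 g 60.0
   err [-0.0001 -0.     -0.0001]
0.02 t 24.41 p [ 0.4855 -0.1521  0.0218] F [ 2.4 -0.8 -4.1] M [ 0.1   0.18 -0.06] w 0.023 g 60.0
   err [-0.0014  0.0004 -0.0008]
-0.04 t 24.66 p [ 0.4859 -0.1522  0.0151] F [ 3.5 -0.6 -3.6] M [ 0.08 -0.01 -0.03] w 0.0229 g 60.0
   err [-0.0018  0.0005 -0.001 ]
-0.055 t 24.91 p [ 0.4858 -0.1522  0.0134] F [ 4.3 -1.5 -3.2] M [ 0.12 -0.2  -0.02] w 0.0232 g 60.0
   err [-0.0017  0.0005 -0.0011]
end t 25.01 p [ 0.4858 -0.1522  0.0135] F [ 5.5 -0.8 -3.1] M [ 0.03 -0.4   0.07] w 0.0231 g 60.0
```

View pics/lever.png

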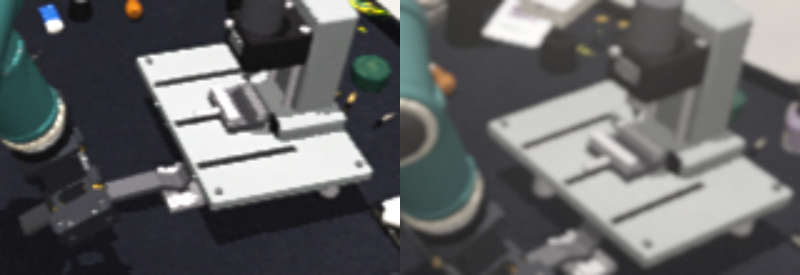

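```bash
cat > bed.py <<'E'
from plan import *
def bedplane(P):
    q=P.reshape(-1,3); q=q[~np.isnan(q[:,0])]; t=(q[:,:2]-FE)@ex; w=(q[:,:2]-FE)@ey
    q=q[(t>.005)&(t<.19)&(abs(w)<.12)&(q[:,2]>.04)&(q[:,2]<.085)]
    c=np.array([np.median(q[:,0])*0,0,np.median(q[:,2])])
    A=np.c_[q[:,:2]-FE,np.ones(len(q))]; z=q[:,2]
    for tol in (.012,.008,.005,.004,.003,.003):
        c=np.linalg.lstsq(A,z,rcond=None)[0]; k=abs(A@c-z)<tol; A,z=A[k],z[k]
    return 'slope x %.4f y %.4f z at front edge %.4f'%(c[:2]@ex,c[:2]@ey,c[2]),len(z)
E
python3 - <<'E'
from bed import *
for n in ('side0','side2'):
    d=np.load(n+'.npz'); P=cloud(d['z'],d['K'],d['T']); print(n,bedplane(P))
q=P.reshape(-1,3); t=(q[:,:2]-FE)@ex*1000; w=(q[:,:2]-FE)@ey*1000
m=(t>-60)&(t<6)&(w>-75)&(w<0)&(q[:,2]>.006)
H=[[ (lambda k: round(np.median(q[k,2])*1000) if k.sum() else 0)(m&(t>=a)&(t<a+3)&(w>=b)&(w<b+6)) for a in range(-60,6,3)] for b in range(-74,0,6)]
print('cols t -60..3 step 3; rows w -74..');print(np.array(H))
E
```

```text
side0 ('slope x 0.0720 y -0.0018 z at front edge 0.0544', 1777)
side2 ('slope x -0.0408 y -0.0002 z at front edge 0.0736', 1863)
cols t -60..3 step 3; rows w -74..
[[ 0  0  0  0  0  0  0  0  0  0  0  0  8 15 14  0  9  0  8 71 71 73]
 [ 0  0  0  0  0  0  0  0  0  0  0  0  7  8  9 15 11  0 10 11 70 75]
 [ 0  0  0  0  0  0  0  0  0  0  0  0  9 12 13  0 11  9 10 65 65 10]
 [34  0  0 33 28 29 31 35 28 27 30 29 11 24 14 17 22 15 18 14 19 26]
 [26 33 28 31 26 34 34 37 33 34 31 32 22  8 24 28 10 25 16 25 37 36]
 [31 34 34 32 33 32 33 38 35 32 33 31 25 28  0 25  0 23 24 22 50 32]
 [30 35 33 33 34 31 33 32 35 34 32 33 32 27 26 25 27 22 23 23 65 33]
 [ 0 36 34 34 32 32 34 33  0 35 35 35 25 29  0 26  0 24  0 22 32 33]
 [30  0  0  0  0 29  0  0  0 31  0  0  0  0  0  0  0  0  0  0 67 73]
 [ 0  0  0  0  0  0  0  0  0  0  0  0  0  0  0  0  0  0  9 13 66 73]
 [ 0  0  0  0  0  0  0  0  0  0  0  0  0  0 14 13 11  0  9  7 72 72]
 [ 0  0  0  0  0  0  0  0  0  0  0  0  0  0  0  0  0  0  0  0 65  0]
 [ 0  0  0  0  0  0  0  0  0  0  0  0  0  0  0  0  0  0  0 75  0  0]]
```

The depth confirms the lift: slope -0.041 and the front edge up 19 mm. Next I'll press until the handle touches the table, then release gently.

```bash
python3 - <<'E'
from bed import *
t=-.0012-.0015; z=.0178
for th in (-.065,-.08,-.095):
    goto(bp(t,z,th),.05,False); s=st(th); 
    if s['contact_force'][2]>8: break
manip.set_gripper(.05,60); manip.dwell(.1); st('rel')
cur=bp(t,z,th); manip.move_linear(back(cur,.08),.2); st('away')
im,zz,K,T=cap('side'); P=cloud(zz,K,T); np.savez('side3.npz',im=im,z=zz,K=K,T=T); print(bedplane(P))
q=P.reshape(-1,3); tt=(q[:,:2]-FE)@ex*1000; w=(q[:,:2]-FE)@ey*1000; m=(w>-55)&(w<-20)&(q[:,2]>.007)&(q[:,2]<.05)
for a in range(-205,0,12):
    k=m&(tt>=a)&(tt<a+12)
    if k.sum(): print(a+6,(np.percentile(q[k,2],[50,90])*1000).round(1),np.percentile(w[k],[5,50,95]).round(1))
E
```

```text
-0.065 t 25.36 p [ 0.4858 -0.1526  0.0134] F [ 8.7 -1.6 -2.7] M [ 0.17 -0.72  0.14] w 0.0234 g 60.0
-0.08 t 25.61 p [ 0.486  -0.1526  0.0125] F [0.5 0.1 9.3] M [ 0.32 -0.25  0.15] w 0.0231 g 60.0
rel t 26.27 p [ 0.4827 -0.1514  0.0093] F [ 0.3 -0.1 -0.5] M [0.11 0.19 0.03] w 0.0501 g 0.0
away t 26.82 p [ 0.4503 -0.1461  0.0825] F [-0.2  0.6 -0.2] M [0.07 0.19 0.01] w 0.0503 g 0.0
('slope x -0.0443 y -0.0007 z at front edge 0.0738', 1855)
-199 [ 9.8 13. ] [-53.2 -42.7 -33.2]
-187 [12.8 15.8] [-54.2 -44.1 -35.4]
-175 [15.5 19.3] [-54.7 -48.6 -38.2]
-163 [23.5 27.2] [-53.9 -50.1 -40.8]
-151 [25.8 30.8] [-52.6 -49.2 -38.5]
-139 [28.3 30.6] [-54.2 -45.4 -35.1]
-127 [27.9 30.2] [-53.7 -45.5 -31.3]
-115 [28.9 31.7] [-53.6 -44.8 -29.4]
-103 [29.8 32.3] [-53.5 -43.8 -31.3]
-91 [29.1 31.8] [-53.5 -43.7 -30.5]
-79 [30.5 33.4] [-53.1 -41.9 -30.4]
-67 [30.5 33.5] [-53.5 -43.7 -30.7]
-55 [32.  34.3] [-53.3 -42.3 -29.7]
-43 [32.7 35.4] [-52.  -43.2 -30.9]
-31 [32.4 34.1] [-53.3 -44.  -29.8]
-19 [25.8 31.6] [-53.1 -47.8 -31.9]
-7 [21.2 25.5] [-52.8 -45.7 -30.2]
5 [29.6 39.7] [-52.7 -44.5 -30.1]
```

```bash
sed -i 's/FOOT=FE+.031\*ex/FOOT=FE+.0345*ex/' plan.py; python3 - <<'E'
from bed import *
im,zz,K,T=cap('scene'); np.savez('scene3.npz',im=im,z=zz,K=K,T=T)
for n in ('side0','side3','scene0','scene3'):
    d=np.load(n+'.npz'); P=cloud(d['z'],d['K'],d['T']); q=P.reshape(-1,3); q=q[~np.isnan(q[:,0])]
    t=(q[:,:2]-FE)@ex*1000; w=(q[:,:2]-FE)@ey*1000; lo=.048 if '0' in n else .064
    m=(q[:,2]>lo)&(q[:,2]<.085)&(t>-20)&(t<200)&(abs(w)<140)
    f=[(b,np.sort(t[m&(w>=b)&(w<b+10)])[:3].mean().round(1)) for b in range(-115,115,20) if (m&(w>=b)&(w<b+10)).sum()>5]
    l=[np.sort(w[m&(t>=a)&(t<a+15)])[-3:].mean().round(1) for a in (20,50,80,110)]
    r=[np.sort(w[m&(t>=a)&(t<a+15)])[:3].mean().round(1) for a in (20,50,80,110)]
    h=(q[:,2]>.15)&(q[:,2]<.22)&(t>-20)&(t<200)&(abs(w)<50)
    print(n,f,'L',l,'R',r,'head t',np.percentile(t[h],2).round(1),'w',np.percentile(w[h],[2,98]).round(1))
for n,pr in dict(pl=platepose(PL,YP),i=platepose(FOOT-.004*ex,YM),p=platepose(FOOT-.11*ex,YM)).items(): print(n,inverse_kinematics(*pr))
E
```

```text
side0 [(-115, np.float64(-2.8)), (-95, np.float64(-3.6)), (-75, np.float64(-3.1)), (-55, np.float64(-1.7)), (-35, np.float64(-3.5)), (-15, np.float64(-3.5)), (5, np.float64(-2.9)), (25, np.float64(-3.1)), (45, np.float64(-3.3)), (65, np.float64(-2.6)), (85, np.float64(-0.9)), (105, np.float64(-3.4))] L [np.float64(125.1), np.float64(122.9), np.float64(123.5), np.float64(35.7)] R [np.float64(-124.9), np.float64(-126.3), np.float64(-127.1), np.float64(-126.5)] head t 48.5 w [-37.7  22.8]
side3 [(-115, np.float64(0.7)), (-95, np.float64(0.1)), (-75, np.float64(0.3)), (-55, np.float64(0.8)), (-35, np.float64(2.0)), (-15, np.float64(1.8)), (5, np.float64(0.8)), (25, np.float64(1.1)), (45, np.float64(1.8)), (65, np.float64(2.5)), (85, np.float64(1.9)), (105, np.float64(3.0))] L [np.float64(124.3), np.float64(124.2), np.float64(122.6), np.float64(124.9)] R [np.float64(-123.6), np.float64(-124.2), np.float64(-125.4), np.float64(-126.1)] head t 67.8 w [-38.4  23.1]
scene0 [(-115, np.float64(-3.1)), (-95, np.float64(-3.3)), (-75, np.float64(-3.6)), (-55, np.float64(-3.4)), (-35, np.float64(-3.
[... 400 characters left out ...]
95, np.float64(-0.1)), (-75, np.float64(0.6)), (-55, np.float64(0.6)), (-35, np.float64(1.7)), (-15, np.float64(1.7)), (5, np.float64(1.8)), (25, np.float64(1.3)), (45, np.float64(2.7)), (65, np.float64(2.1)), (85, np.float64(2.8)), (105, np.float64(3.4))] L [np.float64(123.1), np.float64(122.4), np.float64(121.3), np.float64(120.2)] R [np.float64(-126.8), np.float64(-126.9), np.float64(-126.8), np.float64(-126.3)] head t 68.3 w [-39.4  21.6]
pl [ 4.97127536e-01 -1.01267409e-03  2.47050405e+00 -4.30500259e-01
  3.42840231e-01 -8.04273888e-01]
i [-0.1621316   0.21143014  2.22625369 -0.01889556  0.32003343 -1.53814689]
p [-0.1575473   0.02975692  2.43909051 -0.02689022  0.28894418 -1.52605654]
```

```bash
cat >> plan.py <<'E'
YM2=-.185; ex2=E2(YM2); FOOT=FE+.0325*ex+.0553*ey
def pin(s,z=.0008): return platepose(FOOT+s*ex2,YM2,z)
def findplate(P,im,c,r=.1):
    m=(im.min(-1)>95)&(abs(P[...,0]-c[0])<r)&(abs(P[...,1]-c[1])<r)&(P[...,2]<.035)&(P[...,2]>.004)
    n,lab,s_,_=cv2.connectedComponentsWithStats(m.astype(np.uint8)); i=1+s_[1:,4].argmax(); q=P[lab==i]
    return cv2.minAreaRect((q[:,:2]*1000).astype(np.float32)),np.median(q[:,2]),len(q)
E
python3 - <<'E'
from bed import *
pl=platepose(PL,YP)
manip.move_linear(manip.state()['tool_pos']+[0,0,.06],.25)
manip.set_gripper(.07); manip.move_pose(back(pl,.06),pl[1]); goto(pl,.12); st('at'); manip.set_gripper(0,50); st('grip')
lin(up(pl,.05),.15); st('lift')
a=pin(-.115,.05); lin(a,.2); st('pre'); goto(pin(-.115,.001),.1); st('down'); print(pin(-.115,.001)[0])
im,zz,K,T=cap('side'); P=cloud(zz,K,T); np.savez('side4.npz',im=im,z=zz,K=K,T=T); print(bedplane(P)); print(findplate(P,im,FOOT-.115*ex2), 'want',FOOT-.115*ex2,np.degrees(YM2))
i2,z2,K2,T2=cap('scene'); print(findplate(cloud(z2,K2,T2),i2,FOOT-.115*ex2))
cv2.imwrite('pics/prein.png',np.hstack([cv2.resize(im[220:340,300:460],None,fx=2.5,fy=2.5),cv2.resize(i2[200:320,320:480],None,fx=2.5,fy=2.5)]))
E
```

```text
at t 30.18 p [0.4228 0.204  0.0043] F [-0.2  0.2 -0.1] M [0.08 0.08 0.01] w 0.07 g 0.0
grip t 30.71 p [0.4228 0.2041 0.0041] F [-1.  -0.1  0.2] M [0.22 0.19 0.06] w 0.0433 g 50.0
lift t 31.19 p [0.423  0.2034 0.0541] F [ 0.2  0.4 -2. ] M [ 0.05  0.33 -0.01] w 0.043 g 50.0
pre t 32.67 p [ 0.4845 -0.0527  0.0539] F [ 0.5  0.9 -1.7] M [ 0.1   0.33 -0.02] w 0.0431 g 50.0
down t 33.71 p [ 0.485  -0.0535  0.0054] F [-0.6  0.  -2.5] M [0.17 0.3  0.05] w 0.0431 g 50.0
[ 0.48509351 -0.05317707  0.00537146]
('slope x -0.0427 y 0.0003 z at front edge 0.0738', 1878)
(((553.3602905273438, -66.57537841796875), (49.735111236572266, 92.02308654785156), 78.389404296875), np.float64(0.008955277208085755), 308) want [ 0.53424033 -0.0623744 ] -10.599719209920229
(((526.5313720703125, -151.8682861328125), (184.20460510253906, 22.117481231689453), 0.6001806855201721), np.float64(0.029290200268819566), 249)
```

View pics/prein.png

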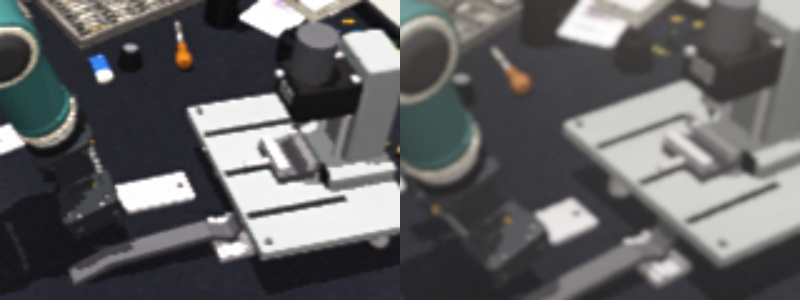

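```bash
python3 - <<'E'
from bed import *
i2,z2,K2,T2=cap('scene'); P=cloud(z2,K2,T2)
c=T2[:3,:3].T@(np.r_[FOOT,.03]-T2[:3,3]); print('proj foot z30',(K2@c)[:2]/c[2])
for v in range(262,284,2): print(v,[tuple((P[v,u]*1000).round().astype(int)) for u in range(402,416,2)], i2[v,402:416:2].mean(-1).round().astype(int).tolist())
E
```

```text
proj foot z30 [407.52801251 270.88132443]
262 [(np.int64(620), np.int64(-82), np.int64(75)), (np.int64(627), np.int64(-84), np.int64(72)), (np.int64(629), np.int64(-89), np.int64(73)), (np.int64(636), np.int64(-90), np.int64(71)), (np.int64(638), np.int64(-95), np.int64(72)), (np.int64(642), np.int64(-98), np.int64(72)), (np.int64(647), np.int64(-101), np.int64(72))] [202, 210, 210, 209, 209, 210, 212]
264 [(np.int64(617), np.int64(-86), np.int64(72)), (np.int64(619), np.int64(-90), np.int64(73)), (np.int64(625), np.int64(-92), np.int64(71)), (np.int64(626), np.int64(-98), np.int64(74)), (np.int64(630), np.int64(-102), np.int64(74)), (np.int64(635), np.int64(-104), np.int64(73)), (np.int64(639), np.int64(-108), np.int64(73))] [164, 200, 209, 210, 210, 211, 212]
266 [(np.int64(614), np.int64(-89), np.int64(68)), (np.int64(616), np.int64(-94), np.int64(71)), (np.int64(617), np.int64(-99), np.int64(73)), (np.int64(620), np.int64(-103), np.int64(73)), (np.int64(625), np.int64(-106), np.int64(73)), (np.int64(629), np.int64(-109), np.int64(72)), (np.int64(633), np.int64(-112), np.int64(72)
[... 2216 characters left out ...]
80 [(np.int64(636), np.int64(-77), np.int64(0)), (np.int64(638), np.int64(-82), np.int64(2)), (np.int64(642), np.int64(-86), np.int64(2)), (np.int64(643), np.int64(-92), np.int64(5)), (np.int64(650), np.int64(-93), np.int64(2)), (np.int64(652), np.int64(-98), np.int64(4)), (np.int64(659), np.int64(-100), np.int64(1))] [46, 46, 49, 50, 47, 48, 52]
282 [(np.int64(625), np.int64(-85), np.int64(4)), (np.int64(629), np.int64(-89), np.int64(5)), (np.int64(639), np.int64(-89), np.int64(-1)), (np.int64(637), np.int64(-96), np.int64(4)), (np.int64(642), np.int64(-99), np.int64(3)), (np.int64(647), np.int64(-102), np.int64(2)), (np.int64(653), np.int64(-105), np.int64(0))] [58, 49, 47, 48, 45, 46, 46]
```

The stud surface in the scene depth gives a foot centre of about (0.647, -0.081), against my estimate of (0.6473, -0.0835). Next I'll slide the plate in.

```bash
python3 - <<'E'
from bed import *
FOOT+= .001*ey
for s in (-.09,-.06,-.035,-.018,-.004):
    goto(pin(s,.001),.09,s==-.004); x=st(s)
    if np.hypot(*x['contact_force'][:2])>8: print('STOP'); break
goto(pin(-.004,0.0002),.05,False); st('set')
manip.set_gripper(.058); st('open')
pr=pin(-.004); p=pr[0]-.06*np.r_[ex2,0]*1.0+[0,0,.045]; manip.move_linear(p,.15); manip.move_linear(p+[-.02,0,.06],.2)
im,zz,K,T=cap('side'); P=cloud(zz,K,T); print(bedplane(P)); print(findplate(P,im,FOOT-.06*ex2,.05))
i2,z2,K2,T2=cap('scene'); st('x')
cv2.imwrite('pics/in.png',np.hstack([cv2.resize(im[220:340,300:460],None,fx=2.5,fy=2.5),cv2.resize(i2[200:320,320:480],None,fx=2.5,fy=2.5)]))
E
```

```text
-0.09 t 34.29 p [ 0.5102 -0.0569  0.0053] F [-0.5 -0.  -1.6] M [0.12 0.24 0.02] w 0.0431 g 50.0
-0.06 t 34.77 p [ 0.539  -0.0623  0.005 ] F [ 0.5  0.2 -2.4] M [ 0.14  0.21 -0.01] w 0.0432 g 50.0
-0.035 t 35.2 p [ 0.5634 -0.0668  0.005 ] F [ 1.3 -0.9 -1.5] M [ 0.08  0.15 -0.07] w 0.0431 g 50.0
-0.018 t 35.54 p [ 0.5802 -0.07    0.0051] F [ 0.8  1.2 -1.2] M [0.12 0.21 0.01] w 0.0429 g 50.0
-0.004 t 36.25 p [ 0.5949 -0.0727  0.0058] F [-0.1  0.2 -2. ] M [ 0.14  0.32 -0.05] w 0.043 g 50.0
set t 36.5 p [ 0.5951 -0.0727  0.0051] F [-0.2  0.6 -0.8] M [ 0.15  0.27 -0.02] w 0.043 g 50.0
open t 36.92 p [ 0.5956 -0.0728  0.0056] F [ 0.6 -0.3  0.2] M [0.13 0.13 0.02] w 0.0579 g 0.0
('slope x -0.0441 y 0.0012 z at front edge 0.0740', 1898)
(((607.7518920898438, -75.29447937011719), (50.3997917175293, 60.82257080078125), 85.01409149169922), np.float64(0.008553920708525231), 201)
x t 38.14 p [ 0.5147 -0.0615  0.1085] F [-0.5 -0.4 -0.3] M [0.14 0.21 0.02] w 0.058 g 0.0
```

View pics/in.png

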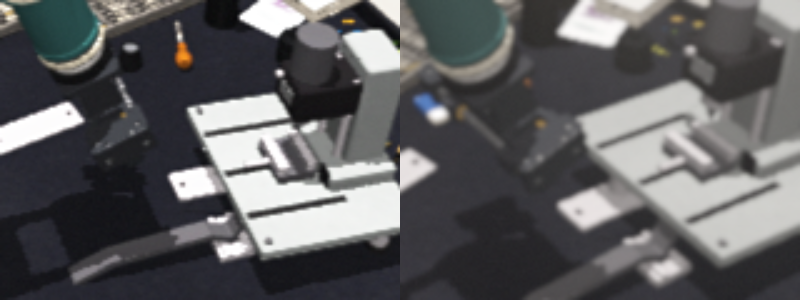

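The plate sits squarely in: its outer end is at (195,185) left and (595,208) right, pointing under the stud. The bar is still down. Next I'll find a lay-down spot, regrip the bar and let the machine down.

```bash
python3 - <<'E'
from bed import *
HG=np.r_[G+.0009*ex,.0173]
n=0
for yaw in (-.6,-.4,-.2,0,.1,.18):
  for hx in (.46,.49,.52,.55):
    for hy in (-.42,-.39,-.36,-.33,-.30,-.27):
      H=np.array([hx,hy,.007]); hd=H[:2]-.2*E2(yaw); toe=H[:2]+.026*E2(yaw)
      q=[inverse_kinematics(*barpose(H+[0,0,z],yaw,0,P2,gx=G2)) for z in (0,.04,.08)]
      if any(a is None or a[5]>0 for a in q): continue
      s=np.linspace(0,1,30)[:,None]; L=hd+(toe-hd)*s
      dt=np.linalg.norm(L-[.347,-.277],axis=1).min()-.025-.012; dm=np.linalg.norm(L-[.583,-.255],axis=1).min()-.012
      if dt>.02 and dm>.07 and hd[0]>.31: print(yaw,hx,hy,'tin',dt.round(3),'mach',dm.round(3),np.round(q[0],2))
rg=barpose(HG,YS,-.05,P2,gx=G2); a=back(rg,.07)
manip.set_gripper(.05); manip.move_pose(a+[0,0,.03],rg[1]); manip.move_linear(a,.2); goto(rg,.12); st('at'); manip.set_gripper(0,60); manip.dwell(.05); st('grip')
E
```

```text
-0.6 0.49 -0.3 tin 0.025 mach 0.081 [-0.59 -0.04  2.48 -0.01  0.35 -1.55]
-0.4 0.52 -0.42 tin 0.029 mach 0.165 [-0.88  0.16  2.27  0.39  0.43 -2.38]
-0.4 0.55 -0.42 tin 0.031 mach 0.153 [-0.83  0.19  2.23  0.35  0.42 -2.3 ]
at t 40.42 p [ 0.4856 -0.1518  0.0117] F [0.5 0.1 0.2] M [ 0.14  0.14 -0.01] w 0.0501 g 0.0
grip t 40.99 p [ 0.4856 -0.1518  0.0114] F [-0.4  0.3  0.1] M [ 0.09  0.17 -0.03] w 0.0232 g 60.0
```

```bash
python3 - <<'E'
from bed import *
HG=np.r_[G+.0009*ex,.0176]
g=lambda t,z,th: barpose(np.r_[HG[:2]+t*ex,z],YS,th,P2,gx=G2)
for th in (.03,.11,.19,.27,.35,.43,.52,.60,.66):
    goto(g(0,.0176,th),.09,False); s=st(th)
    if np.linalg.norm(s['contact_force'])>40: print('STOP'); break
im,zz,K,T=cap('side'); P=cloud(zz,K,T); print(bedplane(P)); np.savez('side5.npz',im=im,z=zz,K=K,T=T)
E
```

```text
0.03 t 41.28 p [ 0.4859 -0.1519  0.0219] F [-2.3 -1.6  1.6] M [-0.04  0.53 -0.18] w 0.023 g 60.0
0.11 t 41.53 p [ 0.4865 -0.1519  0.031 ] F [-4.6 -0.3  2.6] M [ 0.01  0.61 -0.1 ] w 0.0229 g 60.0
0.19 t 41.78 p [ 0.4876 -0.152   0.0399] F [-5.5  0.4  5.4] M [ 0.14  0.8  -0.02] w 0.023 g 60.0
0.27 t 42.03 p [ 0.4917 -0.1529  0.049 ] F [-0.1 -0.2 -4.1] M [ 0.04  0.08 -0.02] w 0.0231 g 60.0
0.35 t 42.28 p [ 0.4937 -0.1531  0.0572] F [ 0.7  0.  -2.8] M [ 0.09 -0.07  0.01] w 0.0235 g 60.0
0.43 t 42.53 p [ 0.4973 -0.1539  0.0658] F [ 0.3  0.4 -3.6] M [ 0.07 -0.13 -0.01] w 0.023 g 60.0
0.52 t 42.8 p [ 0.5023 -0.1548  0.0749] F [ 1.1 -1.  -3.5] M [ 0.02 -0.18  0.01] w 0.023 g 60.0
0.6 t 43.05 p [ 0.5068 -0.1556  0.0826] F [ 0.5  0.5 -3.8] M [ 0.05 -0.21 -0.02] w 0.0233 g 60.0
0.66 t 43.3 p [ 0.5108 -0.1563  0.0882] F [-0.5 -0.4 -3.3] M [-0.01 -0.33 -0.02] w 0.0231 g 60.0
('slope x -0.0021 y -0.0020 z at front edge 0.0661', 1474)
```

Slope is -0.002, so the machine stands level. Now the bar comes out and goes down flat.

```bash
python3 - <<'E'
from bed import *
g=lambda t,z,th: barpose(np.r_[G+.0009*ex+t*ex,z],YS,th,P2,gx=G2)
goto(g(0,.0250,.68),.06,False); st('up')
for t in (-.02,-.05,-.09): goto(g(t,.0262,.70),.12,False); s=st(t)
lin(g(-.09,.11,.5),.2)
H=np.array([.52,-.42,.007]); Y=-.4
lin(barpose(H+[0,0,.10],Y,.05,P2,gx=G2),.25); st('above')
pr=barpose(H+[0,0,.0012],Y,0,P2,gx=G2); goto(pr,.12,False); s=st('down'); print(pr[0])
goto(barpose(H+[0,0,.0002],Y,0,P2,gx=G2),.04,False); st('touch')
manip.set_gripper(.05); st('rel'); manip.move_linear(back(pr,.06),.12); manip.move_linear(back(pr,.06)+[-.0,.0,.12],.25); st('away')
im,zz,K,T=cap('side'); P=cloud(zz,K,T); print(bedplane(P)); np.savez('side6.npz',im=im,z=zz,K=K,T=T)
cv2.imwrite('pics/fin.png',im[200:440,230:560])
E
```

```text
up t 43.66 p [ 0.5121 -0.1565  0.098 ] F [ 0.1 -0.3 -4.1] M [ 0.02 -0.27 -0.01] w 0.0233 g 60.0
-0.02 t 43.97 p [ 0.4928 -0.1529  0.1005] F [ 0.6 -0.8 -4.3] M [ 0.05 -0.29  0.03] w 0.0232 g 60.0
-0.05 t 44.37 p [ 0.4644 -0.1479  0.1009] F [ 0.3 -0.1 -3.4] M [ 0.06 -0.29  0.02] w 0.023 g 60.0
-0.09 t 44.85 p [ 0.4256 -0.141   0.1011] F [ 0.2 -0.4 -3.8] M [ 0.05 -0.3  -0.07] w 0.0229 g 60.0
above t 46.45 p [ 0.414  -0.3745  0.1125] F [-0.5 -0.2 -4.5] M [ 0.26  0.38 -0.01] w 0.023 g 60.0
down t 47.48 p [ 0.415  -0.3759  0.0101] F [ 0.4 -0.8 -4.7] M [ 0.23  0.39 -0.02] w 0.0229 g 60.0
[ 0.414198   -0.37526763  0.00910461]
touch t 47.73 p [ 0.4146 -0.3758  0.0088] F [ 0.5 -0.8 -4.7] M [0.28 0.37 0.  ] w 0.0235 g 60.0
rel t 48.29 p [ 0.4143 -0.3754  0.0082] F [ 0.4 -0.7 -1. ] M [0.12 0.05 0.03] w 0.0502 g 0.0
away t 49.58 p [ 0.3948 -0.3665  0.1838] F [ 0.1  0.2 -0.8] M [ 0.13  0.13 -0.01] w 0.0501 g 0.0
('slope x -0.0011 y -0.0007 z at front edge 0.0660', 1826)
```

View pics/fin.png

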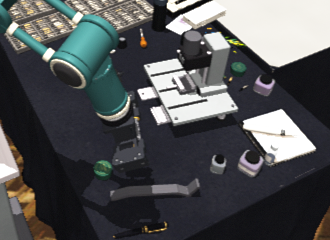

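The final picture shows the machine level on the plate, whose end is at (147,93). The saddle (160,115) is still in place. The bar lies flat and clear at (155,190), and the bystanders haven't moved. I'll hand the job in.

```bash
python3 - <<'E'
from bed import *
d=np.load('side6.npz'); q=cloud(d['z'],d['K'],d['T']).reshape(-1,3); e=E2(-.4); n=np.array([-e[1],e[0]])
t=(q[:,:2]-[.52,-.42])@e*1000; w=(q[:,:2]-[.52,-.42])@n*1000
for a in (-190,-150,-110,-70,-40,10):
    k=(abs(t-a)<8)&(abs(w)<9); print(a,k.sum(),(np.nanmedian(q[k,2])*1000).round(1))
manip.move_linear(manip.state()['tool_pos']+[0,0,.06],.2); manip.dwell(.3); st('end'); print(order.close_job())
E
```

```text
-190 113 422.4
-150 68 26.6
-110 55 24.3
-70 55 23.1
-40 52 24.4
10 60 33.1
end t 50.37 p [ 0.3937 -0.3652  0.2407] F [-0.3  0.   0.3] M [ 0.15  0.15 -0.06] w 0.0501 g 0.0
the job is handed in; nothing more can be done
None
```

I handed the job in at 50.4 s: the machine stands level on the 10 mm plate under its bare foot (residual slope about 0.001 rad), and the bar lies flat on the table about 0.15 m clear of the machine; the machine moved back about 2.5 mm towards the robot during levering.

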